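# Slide a valve plate round the bolted fixtures onto the inspection mat

## Robot

A 6-joint arm with a two-finger parallel gripper is mounted at the origin on the work surface. World frame = base frame: x ahead of the robot, y to its left, z up, the work surface at z = 0. Lengths are in m, angles in rad, forces in N, time in s.
With the tool pointing down it reaches from about 0.35 to 0.975 m from the base axis. Payload 4.9 kg.
Tool frame: the origin (TCP) lies midway between the tips of the shut fingers; the grasp point (between the pads) lies 19 mm behind it (manip.hold_point_z is the distance from the TCP to the grasp point, in m); z points along the fingers, y is the line along which they close (so a half turn about z gives the same grasp; the last joint's range is limited). The gripper opens to 85 mm and grips with 20 to 120 N. Pads are 22 mm wide; open, the fingers measure 114 mm over their backs; the gripper's body (76 mm by 85 mm) begins 54 mm behind the grasp point. The pads swing forward as they close: fully open they stand 13 mm farther back than shut.
Start: joints at [1.194, 0.053, 1.613, -0, 1.476, -0.119], TCP at [0.159, 0.604, 0.211] pointing down, gripper open.
Joint ranges: [-3.01, 3.01], [-1.01, 2.22], [0.06, 2.58], [-1.02, 4.17], [0.09, 2.62], [-3.14, 3.14]. Speed limits (rad/s): [2.57, 2.57, 3.14, 3.14, 3.14, 3.14].

## Interface

Orientations are given as a unit quaternion [w, x, y, z].
In Python, from plant import manip gives the robot as it stands. The module is installed in compiled form; this text tells all that it offers.
- The arm moves only by the shell command python3 -m jog 'ROWS' [OPENING]. ROWS is JSON, one flat list of numbers, 6 for each row, row after row: the shift along the tool's x, y, z in units of 0.1 m (1.0 is 0.1 m), then the turn, a rotation vector about the tool's x, y, z in units of 180 degrees (1.0 is 180 degrees). A call has 1 to 8 rows; each row is the pose to reach, as a shift and turn from the pose commanded when the call began, along the tool's axes at that moment, turning the shorter way round; what a row does not reach only later rows make up. A row lasts 1/8 s, in which the tool goes at most 62.5 mm and 10.7 degrees, less where a joint would pass 70% of its speed; a pose out of reach is approached as far as the arm can. A call with a number of a shift or a turn outside -1 to 1 is refused whole. A call with a gripper value outside its range is refused whole. OPENING is the finger opening in mm, from 0 to 85.4, set as the call begins (- or left out, the last holds). The fingers move at their own pace and stop on an object; the grip force is fixed at half the most. Time passes only in rows, so rows that repeat a pose let the fingers close. It gives the time, the measured TCP pose, the force, the opening and the grip force at its end, in the units of the state.
- manip.state(): the state, without advancing time (a new reading comes with each control period).
- manip.grab_frame(name): name is "scene" or "top" or "wrist"; returns a dict with "img" (480x640x3 uint8, blue, green, red), "z_map" (480x640 float32, m along the optical axis (not along the pixel's ray), 0 where there is no reading), "fx", "fy", "cx", "cy" (pixels), "xyz" and "attitude" of the camera in the world; the wrist camera has in their place "T_tool_cam" (4x4, takes a point from camera to tool coordinates, whose origin is the TCP and whose axes are the flange's). Camera axes: x right, y up, looking along -z (the intrinsics and any distortion apply to the point x, -y, -z); pixel columns grow to the right and rows downward; lengths in m; the calibration is good to about 2 mm. A picture is of the moment at which its call begins: read the wrist's pose just before it.
- manip.job_done(): hands the job in; it is judged then, once.
The state is a dict: "time": time; "joint_pos": joint angles; "joint_vel": joint speeds; "joint_efforts": joint torques, N m; "tool_pos": TCP position; "tool_rot": TCP orientation; "contact_force": force on the tool from outside, world axes, zero at the start; "ft_torque": the same for the moment, N m; "gripper_width": opening from 0.0 (shut) to 1.0 (fully open); "grasp_force": force on a finger pad.
Only numpy, scipy, OpenCV 4.12 (cv2) and the standard library are available. Lean on these libraries where they do the work, as an engineer would, in place of code of your own. Each camera call takes 0.05 s, during which the arm holds its last target. There are 200 camera calls.

## Task

Push the valve plate, the steel disc with the hole in its middle and two curved ports, along the counter and in between the stone rack and the round lap block, until it lies wholly on the square mat. Keep it flat on the counter all the way (slide it, do not lift it), let neither the plate nor the robot touch the rack or the lap block, then let go and leave it lying there.

Things in the scene. Friction and masses are not known exactly. Their poses are not given: they have to be found in the camera images.
- valve_plate: Loose matte steel disc 90 mm across, 18 mm thick, 0.6 to 0.9 kg, with a 30 mm through bore in its middle and two dark curved ports in its top. It lies flat on the counter, nearer the robot than the two fixtures, 150 mm or more to the left or right of the mat. Origin: centre of its underside, z up. A plain disc of the same size, without bore or ports, lies on the other side and is not wanted.
- mat: Thin square rubber mat, 130 x 130 mm, flush with the counter (no step), in the gap between stone rack and lap block. Origin: its centre at counter height; x points through the gap away from the robot (within 0.1 rad of straight ahead), so the plate enters along +x; y to the robot's left, one fixture on +y, the other on -y. The counter before the gap, on the robot's side, is free.
- stone_rack: Fixed: aluminium base 120 x 80 mm (x, y), holding three ceramic stones on edge, 40 mm high in all. Origin: centre of its underside. It stands left or right of the mat, its long sides within 3 degrees of the mat's x axis, its inner side 70 to 84 mm from the mat's centre line; it begins 45 to 75 mm before the mat's centre (towards the robot).
- lap_block: Fixed: dark iron base 120 x 80 mm (x, y), 12 mm high, with a round grooved block 68 mm across on it, 40 mm high in all. Origin: centre of its underside. It stands on the other side of the mat from the stone rack, at the same range of distances and turned likewise.

How it is judged:
By the outcome, as a careful person would: the job done as asked, in the order asked, and still so for the second after the job is handed in, with the robot touching nothing.
It also fails if it takes over 51 s, if anything falls off the work surface, if the arm or the gripper's body presses on something with over 40 N, if the wrist force passes 120 N, or if a joint passes its speed limit or range.

## Working session

There is one attempt and no reset: what is moved stays moved. The work goes in short steps, Python scripts to look and compute and a shell command to move; the robot and the scene stay as the last step left them, time stands still between calls to the robot, and variables do not carry over. Pictures are saved under pics/ and viewed, at most 10 in all, crops included, and the job is handed in when it is done.

```bash
mkdir -p pics; cat > h.py <<'E'
import numpy as np, cv2
from scipy.spatial.transform import Rotation as R
from plant import manip
def rot(q): return R.from_quat([q[1],q[2],q[3],q[0]]).as_matrix()
def cam(name):
    s=manip.state(); f=manip.grab_frame(name)
    if name=="wrist":
        T=np.eye(4);T[:3,:3]=rot(s["tool_rot"]);T[:3,3]=s["tool_pos"];T=T@np.array(f["T_tool_cam"])
    else:
        T=np.eye(4);T[:3,:3]=rot(f["attitude"]);T[:3,3]=f["xyz"]
    f["T"]=T; return f
def ray(f,uv,z):
    uv=np.atleast_2d(uv).astype(float)
    d=np.c_[(uv[:,0]-f["cx"])/f["fx"],-(uv[:,1]-f["cy"])/f["fy"],-np.ones(len(uv))]@f["T"][:3,:3].T
    o=f["T"][:3,3]; return o+d*((z-o[2])/d[:,2])[:,None]
E
python3 - <<'E'
from h import *
s=manip.state();print(s)
for n in("top","scene"):
    f=cam(n);cv2.imwrite(f"pics/{n}0.png",f["img"]);print({k:v for k,v in f.items() if k not in("img","z_map")})
E
```

```text
{'time': 0.0, 'joint_pos': array([ 1.19398109e+00,  5.33684650e-02,  1.61433057e+00, -1.52773660e-05,
        1.47601651e+00, -1.19047728e-01]), 'joint_vel': array([-0.00121182,  0.00159525,  0.00060733,  0.00087779, -0.00079596,
        0.00059087]), 'joint_efforts': array([ 8.32165347e-05, -3.93668890e+01, -3.70181179e+01, -1.49531393e-04,
        6.68260807e-03,  1.27843037e-06]), 'tool_pos': array([0.15910498, 0.6036993 , 0.20983404]), 'tool_rot': array([-2.53107258e-04,  1.28526438e-01,  9.91705515e-01, -1.03085658e-03]), 'contact_force': array([0.23254984, 0.3009339 , 0.56938118]), 'ft_torque': array([-0.0047098 , -0.00113875, -0.03040394]), 'grasp_force': 0.0, 'gripper_width': 1.0014381112605024}
{'fx': 446.4464071976829, 'fy': 446.4464071976829, 'cx': 324.25144261971036, 'cy': 239.3361553553851, 'xyz': array([ 0.46012305, -0.00896147,  0.74478724]), 'attitude': array([ 0.7085322 ,  0.06153221, -0.04566022, -0.70150627]), 'T': array([[ 0.01160818,  0.98846042, -0.15103394,  0.46012305],
       [-0.99969872,  0.00820547, -0.02313324, -0.00896147],
       [-0.02162698,  0.15125697,  0.98825786,  0.74478724],
       [ 0.        ,  0.        ,  0.        ,  1.        ]])}
{'fx': 616.7982506400656, 'fy': 616.7982506400656, 'cx': 313.59871391733776, 'cy': 238.61281692943373, 'xyz': array([ 1.27533115, -0.30434115,  0.75469147]), 'attitude': array([0.76796462, 0.32620161, 0.21932589, 0.50568667]), 'T': array([[ 0.3923543 , -0.63361003,  0.66678065,  1.27533115],
       [ 0.91978785,  0.27574701, -0.27920224, -0.30434115],
       [-0.00695744,  0.72284294,  0.69097733,  0.75469147],
       [ 0.        ,  0.        ,  0.        ,  1.        ]])}
```

View pics/top0.png

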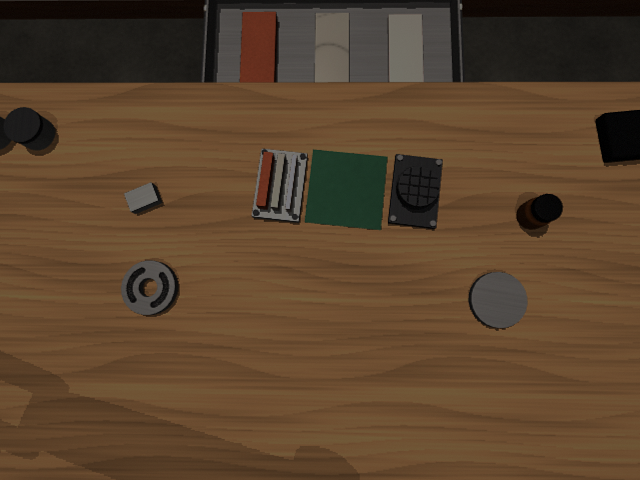

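The top view shows the valve plate at pixel (150,288) on the left and the plain disc at (498,300). The mat is at (346,190), with the rack to its left at (280,186) and the lap block to its right at (416,191).

```bash
cat > m.py <<'E'
from h import *
def mat(f):
    hsv=cv2.cvtColor(f["img"],cv2.COLOR_BGR2HSV)
    m=cv2.inRange(hsv,(60,80,20),(95,255,255))
    c=max(cv2.findContours(m,0,2)[0],key=cv2.contourArea)
    p=ray(f,c[:,0],0)[:,:2]
    return cv2.minAreaRect((p*1000).astype(np.float32))
def plate(f,box):
    x0,y0,x1,y1=box; g=cv2.cvtColor(f["img"],cv2.COLOR_BGR2HSV)
    m=cv2.inRange(g,(0,0,60),(180,60,255)); k=np.zeros_like(m);k[y0:y1,x0:x1]=1;m=m*k
    c=max(cv2.findContours(m,0,2)[0],key=cv2.contourArea)
    p=ray(f,c[:,0],.018)[:,:2]
    q,r=cv2.minEnclosingCircle((p*1000).astype(np.float32)); return q,r
E
python3 - <<'E'
from m import *
f=cam("top");print(mat(f));print(plate(f,(100,240,200,335)))
px=[(263,150),(307,153),(297,221),(252,218)]
print("rack base",ray(f,px,.01)[:,:2].round(3).tolist())
px=[(396,154),(442,158),(435,228),(388,223)]
print("lap base",ray(f,px,.012)[:,:2].round(3).tolist())
E
```

```text
((662.2274169921875, -27.627296447753906), (128.71556091308594, 128.96371459960938), 84.44341278076172)
((490.11065673828125, 296.3121032714844), 44.109710693359375)
rack base [[0.727, 0.116], [0.722, 0.04], [0.603, 0.054], [0.608, 0.13]]
lap base [[0.72, -0.112], [0.714, -0.19], [0.593, -0.175], [0.601, -0.098]]
```

View pics/scene0.png

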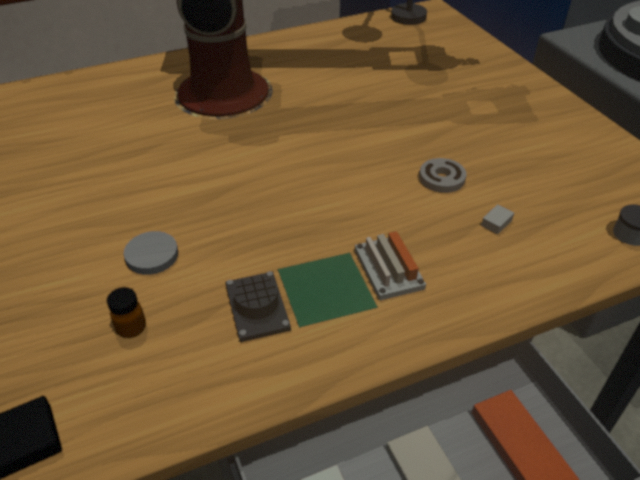

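The scene view agrees: the plate with ports is on the rack's side at (443,174), and the space in front of the gap is free. I'll cradle the plate from behind with half-open fingers, push it along -y to the gap's centre line, then push it along the mat's +x.

```bash
cat > go.py <<'E'
import sys
from h import *
# go.py x y z heading_deg : remaining shift (0.1 m) and turn (180 deg) in present tool axes
x,y,z,h=map(float,sys.argv[1:5]); s=manip.state(); A=rot(s["tool_rot"]); h=np.radians(h)
xt=-np.array([np.cos(h),np.sin(h),0]); zt=np.array([0,0,-1.]); B=np.c_[xt,np.cross(zt,xt),zt]
d=A.T@(np.array([x,y,z])-s["tool_pos"])
print("shift",(d/.1).round(3),"turn",(R.from_matrix(A.T@B).as_rotvec()/np.pi).round(4),"t",round(s["time"],2),"tcp",s["tool_pos"].round(4),"F",s["contact_force"].round(1))
E
python3 go.py .484 .381 .12 -85.7
```

```text
shift [-3.71  -1.325  0.903] turn [-5.00e-04  2.00e-04  3.94e-01] t 0.15 tcp [0.1592 0.6039 0.2102] F [ 0.4 -0.4 -0.3]
```

```bash
for i in 1 2 3; do python3 -m jog '[-0.5,-0.2,0.1,0,0,0,-1,-0.4,0.2,0,0,0]' 56|tail -1; done; python3 go.py .484 .381 .12 -85.7
```

```text
grasp_force: 0.0
grasp_force: 0.0
grasp_force: 0.0
shift [-0.695 -0.122  0.305] turn [-1.00e-04 -0.00e+00  3.94e-01] t 0.9 tcp [0.4199 0.4105 0.1505] F [0.6 0.1 0.2]
```

```bash
python3 -m jog '[-0.1,-0.02,0.04,0,0,0.05,-0.2,-0.04,0.08,0,0,0.1,-0.3,-0.06,0.12,0,0,0.15,-0.4,-0.08,0.16,0,0,0.2,-0.5,-0.1,0.2,0,0,0.25,-0.6,-0.12,0.25,0,0,0.3,-0.7,-0.12,0.3,0,0,0.35,-0.7,-0.12,0.3,0,0,0.394]'; python3 -m jog '[0,0,0,0,0,0]' >/dev/null
python3 - <<'E'
from m import *
f=cam("wrist");cv2.imwrite("pics/w1.png",f["img"])
f=cam("top");cv2.imwrite("pics/t1.png",f["img"][140:380,0:400])
E
python3 go.py .484 .381 .007 -85.7
```

```text
time: 1.9
tool_pos: [0.4835, 0.3817, 0.12]
tool_rot: [-0.0, 0.682, 0.731, -0.001]
contact_force: [0.1, -1.1, -0.8]
gripper_width: 0.653
grasp_force: 0.0
shift [-0.014  0.006  1.139] turn [-0.0001  0.      0.0008] t 2.12 tcp [0.4833 0.3823 0.1209] F [ 0.2  0.3 -0.8]
```

View pics/w1.png

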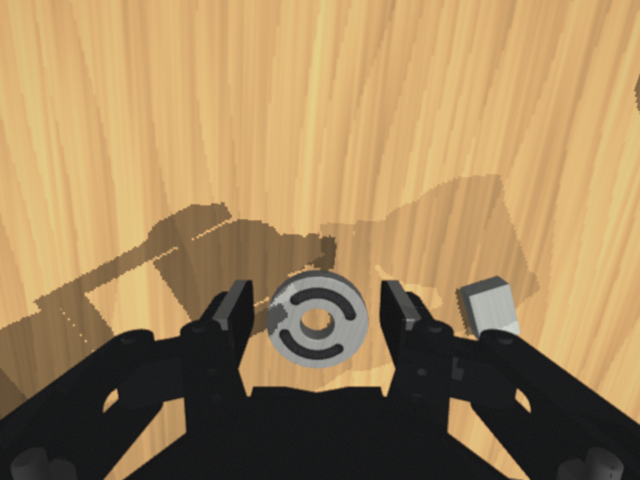

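The wrist view shows the plate centred at (318,318), symmetric between the fingers. The loose grey block at (490,305) is well clear of the right finger. Next I descend.

```bash
python3 - <<'E'
from m import *
f=cam("wrist");print(ray(f,[(318,320),(490,305)],.018)); print(f["T"][:3,3])
E
python3 -m jog '[0,0,0.3,0,0,0,0,0,0.6,0,0,0,0,0,0.9,0,0,0]'; python3 go.py .484 .381 .007 -85.7
```

```text
[[0.49106196 0.30229958 0.018     ]
 [0.63704332 0.32792323 0.018     ]]
[0.47843192 0.44922462 0.28389029]
time: 2.55
tool_pos: [0.4834, 0.3825, 0.0304]
tool_rot: [0.0, 0.679, 0.734, 0.0]
contact_force: [0.3, 0.8, 0.3]
gripper_width: 0.656
grasp_force: 0.0
shift [-0.015  0.004  0.234] turn [ 0.0002 -0.0001  0.0006] t 2.55 tcp [0.4834 0.3825 0.0304] F [0.3 0.8 0.3]
```

```bash
python3 -m jog '[0,0,0.12,0,0,0,0,0,0.24,0,0,0]'; python3 -m jog '[-0.1,0,0,0,0,0,-0.2,0,0,0,0,0,-0.3,0,0,0,0,0,-0.4,0,0,0,0,0,-0.5,0,0,0,0,0,-0.6,0,0,0,0,0,-0.7,0,0,0,0,0,-0.8,0,0,0,0,0]' 
python3 - <<'E'
from m import *
f=cam("wrist");cv2.imwrite("pics/w2.png",f["img"])
E
```

```text
time: 2.8
tool_pos: [0.4839, 0.3827, 0.0073]
tool_rot: [0.0, 0.68, 0.733, 0.001]
contact_force: [0.9, -0.6, 0.8]
gripper_width: 0.654
grasp_force: 0.0
time: 3.8
tool_pos: [0.4895, 0.3019, 0.0071]
tool_rot: [-0.0, 0.68, 0.733, -0.0]
contact_force: [-0.7, 0.1, -0.6]
gripper_width: 0.66
grasp_force: 0.0
```

View pics/w2.png

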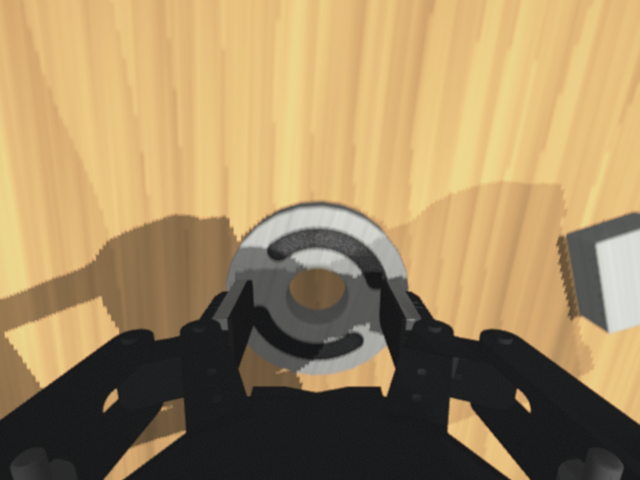

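The plate sits in the cradle with its bore at (318,288) and both fingers at its rim.

```bash
python3 - <<'E'
from m import *
f=cam("wrist");print(ray(f,[(318,289),(318,205)],.018), ray(f,[(318,289)],.018)[0]-manip.state()["tool_pos"])
E
python3 go.py .509 .032 .007 -85.7
```

```text
[[0.49055579 0.30051085 0.018     ]
 [0.48746119 0.34146605 0.018     ]] [ 0.00110876 -0.00111222  0.01103544]
shift [-2.703 -0.005  0.   ] turn [-0.0001  0.0001 -0.0003] t 3.9 tcp [0.4894 0.3016 0.007 ] F [ 0.2  0.2 -0.1]
```

```bash
python3 - <<'E'
from m import *
f=cam("top");a=cv2.resize(f["img"][220:360,60:260],None,fx=3,fy=3)
f=cam("scene");b=cv2.resize(f["img"][80:240,360:560],None,fx=3,fy=3)[:420]
cv2.imwrite("pics/c3.png",cv2.resize(np.hstack([a,b]),None,fx=.66,fy=.66))
E
```

```text
(no output)
```

View pics/c3.png

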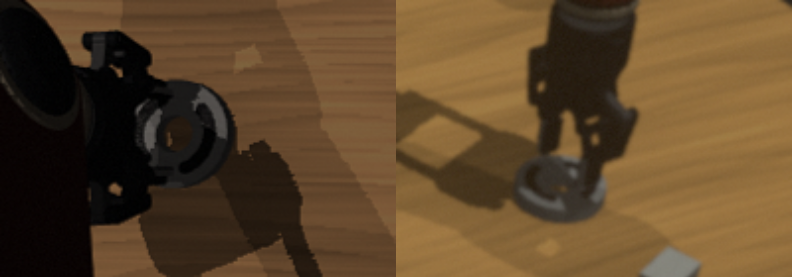

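Both views show the plate still at its start position, with the fingers hovering just over its top. The half-open tips sit more than 11 mm behind the TCP, so I need to go lower. I'll lift, back off and go down in small steps until I feel the counter.

```bash
python3 -m jog '[0,0,-0.2,0,0,0,0.3,0,-0.2,0,0,0,0.6,0,-0.2,0,0,0,0.85,0,-0.2,0,0,0,0.85,0,0,0,0,0,0.85,0,0,0,0,0]'; python3 -m jog '[0,0,0.03,0,0,0,0,0,0.06,0,0,0,0,0,0.06,0,0,0]'; python3 -m jog '[0,0,0.02,0,0,0,0,0,0.02,0,0,0]';python3 -m jog '[0,0,0.02,0,0,0,0,0,0.02,0,0,0]'
```

```text
time: 4.75
tool_pos: [0.481, 0.3859, 0.0042]
tool_rot: [-0.001, 0.68, 0.733, -0.003]
contact_force: [-0.4, -0.1, -0.8]
gripper_width: 0.656
grasp_force: 0.0
time: 5.12
tool_pos: [0.4831, 0.3869, 0.001]
tool_rot: [-0.0, 0.68, 0.733, -0.0]
contact_force: [0.7, 0.1, 0.0]
gripper_width: 0.654
grasp_force: 0.0
time: 5.38
tool_pos: [0.4831, 0.3873, -0.0009]
tool_rot: [0.0, 0.68, 0.733, -0.0]
contact_force: [-0.2, -1.1, 0.1]
gripper_width: 0.656
grasp_force: 0.0
time: 5.62
tool_pos: [0.4829, 0.3873, -0.0031]
tool_rot: [-0.0, 0.68, 0.733, -0.0]
contact_force: [0.7, 0.5, 0.0]
gripper_width: 0.658
grasp_force: 0.0
```

```bash
python3 -m jog '[0,0,0.03,0,0,0,-0.1,0,0.03,0,0,0,-0.2,0,0.03,0,0,0,-0.3,0,0.03,0,0,0,-0.4,0,0.03,0,0,0,-0.5,0,0.03,0,0,0,-0.6,0,0.03,0,0,0,-0.7,0,0.03,0,0,0]' 
python3 - <<'E'
from m import *
f=cam("top");print(plate(f,(100,240,250,335)))
E
python3 go.py .509 .032 -.006 -85.7
```

```text
time: 6.62
tool_pos: [0.4884, 0.3169, -0.0059]
tool_rot: [0.0, 0.68, 0.733, 0.0]
contact_force: [-0.3, 0.4, -0.0]
gripper_width: 0.656
grasp_force: 0.0
((512.3678588867188, 273.8141174316406), 28.213624954223633)
shift [-2.847e+00 -6.000e-03  2.000e-03] turn [-0.0001  0.0003 -0.0001] t 6.67 tcp [ 0.4884  0.3159 -0.006 ] F [-0.6 -0.5 -0.2]
```

```bash
python3 -m jog '[-0.12,0,0,0,0,0,-0.24,0,0,0,0,0,-0.36,0,0,0,0,0,-0.48,0,0,0,0,0,-0.6,0,0,0,0,0,-0.72,0,0,0,0,0,-0.84,0,0,0,0,0,-0.96,0,0,0,0,0]' 
python3 - <<'E'
from m import *
f=cam("top");cv2.imwrite("pics/t4.png",f["img"][130:400,100:500])
E
python3 go.py .509 .032 -.006 -85.7
```

```text
time: 7.68
tool_pos: [0.4956, 0.221, -0.0059]
tool_rot: [-0.0, 0.68, 0.733, -0.0]
contact_force: [0.3, 0.1, -0.4]
gripper_width: 0.653
grasp_force: 0.0
shift [-1.884 -0.007  0.002] turn [-0.0001  0.0003 -0.0002] t 7.72 tcp [ 0.4957  0.2199 -0.006 ] F [ 0.8  0.4 -0.6]
```

View pics/t4.png

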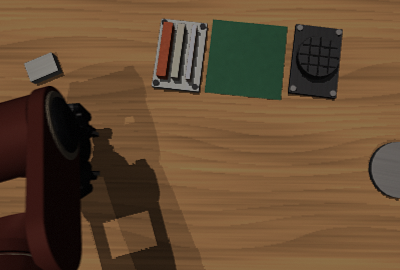

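The plate does not show ahead of the fingers at crop (125,160). I'll find it with the wrist and scene cameras.

```bash
python3 - <<'E'
from m import *
f=cam("wrist");a=f["img"]
f=cam("scene");b=f["img"][60:300,320:640]
cv2.imwrite("pics/c5.png",np.hstack([cv2.resize(a,(400,300)),cv2.resize(b,(400,300))]))
E
```

```text
(no output)
```

View pics/c5.png

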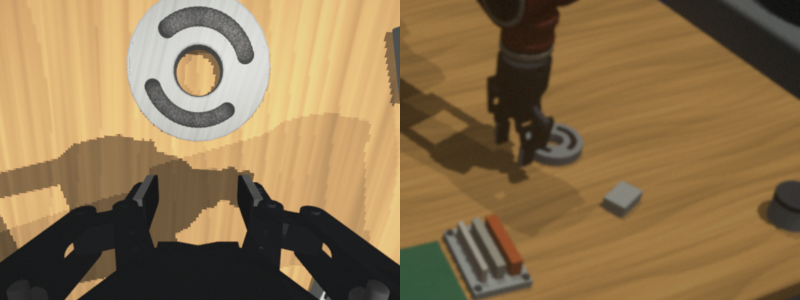

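The fingers passed over the plate again; it lies behind them (wrist bore at about (317,115)). I'll get the real tip height from the wrist depth map.

```bash
python3 - <<'E'
from m import *
f=cam("wrist");Z=f["z_map"];T=f["T"]
def P(u,v):
    z=Z[v,u];p=np.array([(u-f["cx"])/f["fx"]*z,-(v-f["cy"])/f["fy"]*z,-z,1]);return (T@p)[:3].round(4)
print("tcp",manip.state()["tool_pos"])
v,u=np.mgrid[0:480:1,0:640:1];z=Z
p=np.stack([(u-f["cx"])/f["fx"]*z,-(v-f["cy"])/f["fy"]*z,-z,np.ones_like(z)],-1)@T.T
for uu,vv in [(317,30),(320,250),(100,60),(240,40),(317,190)]: print("surf",uu,vv,P(uu,vv))
for uu in (236,240,244,248,252,384,388,392,396):
    print(uu,[(vv,P(uu,vv).tolist()) for vv in (284,292,300,320)])
print("bore",ray(f,[(317,115)],.018))
E
```

```text
tcp [ 0.49565772  0.22164341 -0.00584859]
surf 317 30 [0.4882 0.3278 0.0193]
surf 320 250 [ 0.4963  0.2388 -0.0005]
surf 100 60 [3.979e-01 3.155e-01 1.000e-04]
surf 240 40 [0.4602 0.3229 0.0179]
surf 317 190 [0.4925 0.2701 0.0176]
236 [(284, [0.4622, 0.2307, 0.0281]), (292, [0.464, 0.2309, 0.036]), (300, [0.4654, 0.2306, 0.0421]), (320, [0.4674, 0.2272, 0.0506])]
240 [(284, [0.4637, 0.2306, 0.0276]), (292, [0.4652, 0.2303, 0.0345]), (300, [0.4671, 0.2313, 0.0434]), (320, [0.4674, 0.2237, 0.0442])]
244 [(284, [0.4652, 0.2305, 0.027]), (292, [0.467, 0.231, 0.0357]), (300, [0.4673, 0.2281, 0.0367]), (320, [0.468, 0.2212, 0.0397])]
248 [(284, [0.467, 0.2309, 0.0278]), (292, [0.4674, 0.2281, 0.0294]), (300, [0.4676, 0.225, 0.0302]), (320, [0.4681, 0.2168, 0.0318])]
252 [(284, [0.4674, 0.2277, 0.0203]), (292, [0.4677, 0.2247, 0.0217]), (300, [0.4676, 0.2204, 0.0207]), (320, [0.4685, 0.2128, 0.0245])]
384 [(284, [0.5229, 0.2346, 0.0267]), (292, [0.5233, 0.2311, 0.0268]), (300, [0.5234, 0.2282, 0.0283]), (320, [0.5243, 0.2196, 0.0294])]
388 [(284, [0.5241, 0.2354, 0.0284]), (292, [0.5233, 0.234, 0.0332]), (300, [0.5232, 0.2315, 0.0352]), (320, [0.524, 0.2235, 0.0365])]
392 [(284, [0.5258, 0.2355, 0.0282]), (292, [0.5243, 0.235, 0.0352]), (300, [0.5231, 0.2344, 0.0412]), (320, [0.5234, 0.2276, 0.0439])]
396 [(284, [0.5275, 0.2355, 0.0281]), (292, [0.5259, 0.2351, 0.0351]), (300, [0.5242, 0.2352, 0.0427]), (320, [0.5232, 0.2308, 0.0495])]
bore [[0.4903523  0.29903668 0.018     ]]
```

The plate has not moved from (0.490, 0.299), and the tips really sit near z ≈ 0.02 at this opening. I'll lift, go back behind it and go down by feel.

```bash
python3 -m jog '[0,0,-0.25,0,0,0,0.3,0,-0.25,0,0,0,0.6,0,-0.25,0,0,0,0.9,0,-0.25,0,0,0]'>/dev/null; python3 -m jog '[0.3,0,0,0,0,0,0.6,0,0,0,0,0,0.8,0,0,0,0,0,0.8,0,0.25,0,0,0,0.8,0,0.25,0,0,0]';for i in 1 2 3; do  python3 -m jog '[0,0,0.02,0,0,0,0,0,0.04,0,0,0,0,0,0.04,0,0,0]' | grep -E 'pos|force';done
python3 - <<'E'
from m import *
f=cam("wrist");Z=f["z_map"];T=f["T"];v,u=np.mgrid[0:480,0:640]
p=np.stack([(u-f["cx"])/f["fx"]*Z,-(v-f["cy"])/f["fy"]*Z,-Z,np.ones_like(Z)],-1)@T.T
# finger pad pixels: inner faces, columns 225-260, rows 280-340
q=p[275:345,225:262,:3].reshape(-1,3);q=q[q[:,2]>.004];print("low",np.percentile(q[:,2],[0,1,3,10]))
E
python3 go.py .484 .387 -.018 -85.7
```

```text
time: 9.0
tool_pos: [0.4808, 0.3905, -0.0083]
tool_rot: [-0.001, 0.68, 0.733, -0.002]
contact_force: [0.0, 0.5, 0.2]
gripper_width: 0.654
grasp_force: 0.0
tool_pos: [0.4832, 0.3913, -0.0094]
contact_force: [-0.1, 0.3, -0.2]
grasp_force: 0.0
tool_pos: [0.4826, 0.3912, -0.0142]
contact_force: [0.1, 0.4, 0.7]
grasp_force: 0.0
tool_pos: [0.4826, 0.3912, -0.0182]
contact_force: [-0.6, 1.0, 0.5]
grasp_force: 0.0
low [0.00526472 0.00730504 0.00897252 0.0130299 ]
shift [-0.044  0.01  -0.   ] turn [-0.0001  0.      0.0001] t 10.18 tcp [ 0.4827  0.3913 -0.018 ] F [-0.1 -0.2  0.7]
```

```bash
python3 -m jog '[-0.1,0,0,0,0,0,-0.2,0,0,0,0,0,-0.3,0,0,0,0,0,-0.4,0,0,0,0,0,-0.5,0,0,0,0,0,-0.6,0,0,0,0,0,-0.7,0,0,0,0,0,-0.8,0,0,0,0,0]'
python3 - <<'E'
from m import *
f=cam("wrist");a=f["img"];g=cam("scene")
cv2.imwrite("pics/c6.png",np.hstack([cv2.resize(a,(400,300)),cv2.resize(g["img"][60:300,320:640],(400,300))]))
Z=f["z_map"];T=f["T"];v,u=np.mgrid[0:480,0:640]
p=(np.stack([(u-f["cx"])/f["fx"]*Z,-(v-f["cy"])/f["fy"]*Z,-Z,np.ones_like(Z)],-1)@T.T)[...,:3]
t=manip.state()["tool_pos"]
for h in range(0,110,10):
    m=(p[...,2]>h/1e3)&(p[...,2]<h/1e3+.01)&(v>200)&(abs(p[...,0]-t[0])<.12); q=p[m]-t
    if len(q): print(h,len(q),(q[:,0].min()*1e3).round(),(q[:,0].max()*1e3).round(),(q[:,1].min()*1e3).round(),(q[:,1].max()*1e3).round())
E
```

```text
time: 11.18
tool_pos: [0.4888, 0.3113, -0.0178]
tool_rot: [-0.0, 0.68, 0.733, 0.0]
contact_force: [0.5, 3.3, -0.4]
gripper_width: 0.656
grasp_force: 1.9
0 41992 -120.0 120.0 -117.0 54.0
10 11145 -42.0 41.0 -42.0 16.0
20 1259 -42.0 41.0 -20.0 16.0
30 1456 -42.0 41.0 -11.0 16.0
40 1439 -50.0 50.0 -11.0 18.0
50 4630 -61.0 61.0 -14.0 20.0
60 10248 -63.0 62.0 -15.0 21.0
70 10484 -65.0 64.0 -15.0 22.0
80 18366 -66.0 65.0 -14.0 22.0
90 18934 -63.0 63.0 0.0 24.0
100 5986 -54.0 54.0 10.0 24.0
```

View pics/c6.png

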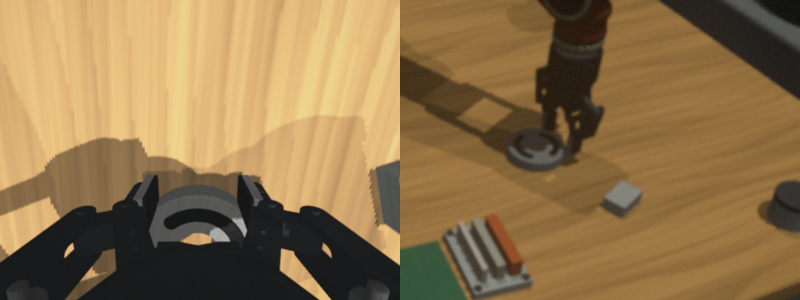

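Now it works: the plate is seated in the cradle (scene crop (535,148)), with 3 N of pushing force. Below 40 mm the fingers are within ±42 mm, so they fit the gap.

```bash
for i in 1 2; do python3 -m jog '[-0.12,0,0,0,0,0,-0.24,0,0,0,0,0,-0.36,0,0,0,0,0,-0.48,0,0,0,0,0,-0.6,0,0,0,0,0,-0.72,0,0,0,0,0,-0.84,0,0,0,0,0,-0.96,0,0,0,0,0]' | grep -E "pos|force"; done
python3 go.py .5096 .032 -.018 -85.7
```

```text
tool_pos: [0.4961, 0.2151, -0.0178]
contact_force: [-0.8, 3.6, -0.6]
grasp_force: 2.4
tool_pos: [0.5032, 0.1193, -0.0179]
contact_force: [0.2, 4.7, 1.4]
grasp_force: 2.6
shift [-0.876 -0.002  0.001] turn [-0.0001 -0.      0.0001] t 13.28 tcp [ 0.5032  0.1193 -0.0179] F [0.2 4.7 1.4]
```

Now I finish this leg, back off, lift, and measure the plate.

```bash
python3 -m jog '[-0.12,0,0,0,0,0,-0.24,0,0,0,0,0,-0.36,0,0,0,0,0,-0.48,0,0,0,0,0,-0.6,0,0,0,0,0,-0.72,0,0,0,0,0,-0.82,0,0,0,0,0,-0.88,0,0,0,0,0]' | grep -E "pos|force"
python3 -m jog '[0.1,0,0,0,0,0,0.3,0,0,0,0,0,0.4,0,-0.3,0,0,0,0.4,0,-0.7,0,0,0,0.4,0,-1,0,0,0,0.6,0,-1,0,0,0,0.8,0,-1,0,0,0,0.8,0,-1,0,0,0]' | grep pos
python3 - <<'E'
from m import *
f=cam("top");cv2.imwrite("pics/t7.png",f["img"][130:400,200:500]);print(plate(f,(270,235,420,335)))
E
```

```text
tool_pos: [0.5096, 0.0318, -0.0179]
contact_force: [-0.3, 5.9, 1.8]
grasp_force: 2.8
tool_pos: [0.5033, 0.1127, 0.0818]
((513.1124267578125, -14.27592945098877), 44.54983901977539)
```

View pics/t7.png

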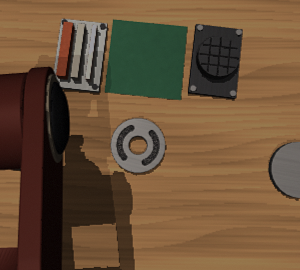

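The plate lies free at (0.513, -0.014), right in front of the gap. I'll swing the cradle round behind it.

```bash
python3 go.py .428 -.0067 .082 -5.1
```

```text
shift [-1.127e+00 -8.430e-01 -1.000e-03] turn [-5.000e-04  2.000e-04 -4.472e-01] t 15.32 tcp [0.5034 0.1121 0.0817] F [-0.2 -0.1 -0.8]
```

```bash
python3 -m jog '[-0.1,-0.1,0,0,0,-0.055,-0.2,-0.2,0,0,0,-0.11,-0.3,-0.3,0,0,0,-0.165,-0.45,-0.4,0,0,0,-0.22,-0.6,-0.5,0,0,0,-0.275,-0.75,-0.6,0,0,0,-0.33,-0.85,-0.7,0,0,0,-0.385,-1,-0.84,0,0,0,-0.44]' | grep pos; python3 -m jog '[0,0,0,0,0,0,0,0,0,0,0,0]'|grep pos;  python3 go.py .428 -.0067 -.018 -5.1
```

```text
tool_pos: [0.427, 0.0049, 0.0818]
tool_pos: [0.4278, 0.0059, 0.0821]
shift [-0.016 -0.125  1.001] turn [-0.0001  0.0001 -0.0086] t 16.57 tcp [0.4278 0.0059 0.0821] F [-0.3  0.3  1. ]
```

```bash
python3 -m jog '[-0.01,-0.12,0.1,0,0,-0.008,-0.01,-0.125,0.4,0,0,-0.0085,-0.01,-0.125,0.7,0,0,-0.0085,-0.01,-0.125,0.9,0,0,-0.0085,-0.01,-0.125,1,0,0,-0.0085,-0.01,-0.125,1,0,0,-0.0085]'|grep -E 'pos|force'
python3 - <<'E'
from m import *
f=cam("top");print(plate(f,(270,200,420,335)),mat(f))
E
python3 go.py .428 -.0067 -.018 -5.1; python3 go.py .612 -.0236 -.018 -5.4
```

```text
tool_pos: [0.4269, -0.0062, -0.0183]
contact_force: [0.0, 0.1, 1.0]
grasp_force: 0.0
((513.5526123046875, -14.06921100616455), 44.15290451049805) ((662.289794921875, -27.517105102539062), (128.94039916992188, 128.90216064453125), 84.33294677734375)
shift [-0.004 -0.003  0.004] turn [-0.      0.0001  0.0007] t 17.38 tcp [ 0.4276 -0.0063 -0.0176] F [ 1.1 -0.2 -0.1]
shift [-1.852 -0.012  0.005] turn [-0.      0.0001  0.0024] t 17.38 tcp [ 0.4276 -0.0063 -0.0176] F [ 1.1 -0.2 -0.1]
```

```bash
python3 -m jog '[-0.12,0,0,0,0,0,-0.24,0,0,0,0,0,-0.36,0,0,0,0,0,-0.48,0,0,0,0,0,-0.6,0,0,0,0,0,-0.72,0,0,0,0,0,-0.84,0,0,0,0,0,-0.96,0,0,0,0,0]' | grep -E "pos|force"
python3 - <<'E'
from m import *
f=cam("top");cv2.imwrite("pics/t8.png",f["img"][120:330,220:480]);print(plate(f,(310,200,385,280)))
E
python3 go.py .614 -.0232 -.018 -5.4
```

```text
tool_pos: [0.5213, -0.0145, -0.0182]
contact_force: [-11.2, 0.7, 8.8]
grasp_force: 6.4
shift [-0.908 -0.005  0.   ] turn [ 0.     -0.0007  0.0024] t 18.43 tcp [ 0.5236 -0.0148 -0.0178] F [-2.2  0.9 -1.7]Traceback (most recent call last):
  File "<stdin>", line 2, in <module>
  File "m.py", line 11, in plate
    c=max(cv2.findContours(m,0,2)[0],key=cv2.contourArea)
ValueError: max() iterable argument is empty
```

View pics/t8.png

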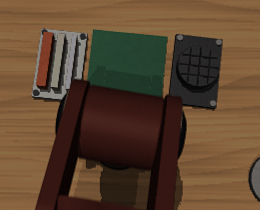

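The arm now hides the gap from above (mat visible, plate beneath the forearm). I'll locate the plate by height in the scene and wrist depth maps instead.

```bash
cat > d.py <<'E'
from m import *
c=np.array([.6623,-.0275]);a=np.radians(-5.6);M=np.array([[np.cos(a),np.sin(a)],[-np.sin(a),np.cos(a)]])
for n in("scene","wrist"):
    f=cam(n);Z=f["z_map"];v,u=np.mgrid[0:480,0:640]
    p=(np.stack([(u-f["cx"])/f["fx"]*Z,-(v-f["cy"])/f["fy"]*Z,-Z,np.ones_like(Z)],-1)@f["T"].T)[...,:3]
    q=(p[...,:2]-c)@M.T
    m=(Z>0)&(p[...,2]>.0145)&(p[...,2]<.0215)&(abs(q[...,1])<.062)&(abs(q[...,0])<.25)
    m=cv2.morphologyEx(m.astype(np.uint8),cv2.MORPH_OPEN,np.ones((3,3)))
    k=max(cv2.findContours(m,0,2)[0],key=cv2.contourArea,default=None)
    if k is None: continue
    k=k[:,0]; w=q[k[:,1],k[:,0]].astype(np.float32)*1000
    o,r=cv2.minEnclosingCircle(w)
    print(n,"in mat frame mm: centre",np.round(o,1),"r",round(r,1),"x",w[:,0].min().round(),w[:,0].max().round(),"y",w[:,1].min().round(),w[:,1].max().round(),"z",np.median(p[m>0][:,2]).round(4))
s=manip.state();print("tcp in mat",((s["tool_pos"][:2]-c)@M.T*1000).round(1),s["contact_force"].round(1),round(s["time"],2))
E
python3 d.py
```

```text
scene in mat frame mm: centre [-95.   -0.1] r 47.4 x -138.0 -48.0 y -44.0 45.0 z 0.0187
wrist in mat frame mm: centre [-124.3    1.9] r 41.5 x -151.0 -98.0 y -34.0 34.0 z 0.0181
tcp in mat [-139.4   -0.9] [-0.8  0.3  0.4] 18.52
```

The plate is seated, 94 mm short of the mat centre and on the centre line. I push on.

```bash
python3 -m jog '[-0.06,0,0,0,0,0,-0.14,0,0,0,0,0,-0.22,0,0,0,0,0,-0.3,0,0,0,0,0,-0.36,0,0,0,0,0,-0.42,0,0,0,0,0,-0.46,0,0,0,0,0,-0.48,0,0,0,0,0]' | grep -E "pos|force"; python3 d.py
```

```text
tool_pos: [0.5688, -0.0186, -0.0185]
contact_force: [-8.0, 0.6, 5.8]
grasp_force: 4.8
scene in mat frame mm: centre [-48.5   3.2] r 47.2 x -94.0 -3.0 y -44.0 46.0 z 0.0187
wrist in mat frame mm: centre [-81.2   0.6] r 41.6 x -105.0 -53.0 y -34.0 35.0 z 0.0182
tcp in mat [-93.7  -0.3] [-6.1  0.9  4.3] 19.62
```

```bash
python3 -m jog '[-0.06,0,0,0,0,0,-0.14,0,0,0,0,0,-0.22,0,0,0,0,0,-0.29,0,0,0,0,0,-0.35,0,0,0,0,0,-0.4,0,0,0,0,0,-0.43,0,0,0,0,0,-0.46,0,0,0,0,0]' | grep -E "pos|force"; python3 d.py
```

```text
tool_pos: [0.6145, -0.0225, -0.0185]
contact_force: [-7.0, 0.3, 3.9]
grasp_force: 5.0
scene in mat frame mm: centre [-1.9  1.7] r 45.8 x -47.0 44.0 y -43.0 46.0 z 0.0187
wrist in mat frame mm: centre [-35.   1.] r 41.6 x -59.0 -7.0 y -34.0 36.0 z 0.0182
tcp in mat [-47.4   0.2] [-4.6  1.7  3.2] 20.73
```

The plate is centred on the mat to within about 2 mm. I back straight out, lift, move aside and check.

```bash
python3 -m jog '[0.1,0,0,0,0,0,0.25,0,0,0,0,0,0.45,0,0,0,0,0,0.65,0,0,0,0,0,0.85,0,0,0,0,0,0.95,0,-0.2,0,0,0,1,0,-0.6,0,0,0,1,0,-1,0,0,0]' | grep -E "pos|force"; python3 -m jog '[0.2,0.3,-0.3,0,0,0,0.4,0.6,-0.6,0,0,0,0.6,1,-1,0,0,0,0.6,1,-1,0,0,0]' | grep -E "pos|force"; python3 d.py
python3 - <<'E'
from m import *
f=cam("top");print(plate(f,(307,150,386,232)),mat(f))
E
```

```text
tool_pos: [0.5152, -0.014, 0.0825]
contact_force: [0.6, 0.6, 0.8]
grasp_force: 0.0
tool_pos: [0.4665, 0.0926, 0.186]
contact_force: [0.5, -0.2, -0.3]
grasp_force: 0.0
scene in mat frame mm: centre [-2.3  0.7] r 46.4 x -48.0 44.0 y -43.0 46.0 z 0.0186
wrist in mat frame mm: centre [-18.1  24.8] r 26.0 x -44.0 8.0 y 15.0 47.0 z 0.018
tcp in mat [-207.7   98.4] [ 1.1  0.3 -0.7] 22.32
((661.0853271484375, -25.833253860473633), 44.83395004272461) ((662.29345703125, -27.54937744140625), (128.99114990234375, 128.9015350341797), 84.32318115234375)
```

The plate lies flat within 2 mm of the mat centre, and the robot is clear.

```bash
python3 -m jog '[0,0,0,0,0,0,0,0,0,0,0,0]' | grep force; python3 -c "
from plant import manip
print(manip.job_done())"
```

```text
contact_force: [-0.6, -0.6, -1.1]
grasp_force: 0.0
the job is handed in; nothing more can be done
None
```

The valve plate lies flat on the mat, about 2 mm from its centre, pushed there without lifting; the robot has let go and is clear, and I handed the job in at about 22.6 s without getting a verdict back.

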